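Release a planed fingerboard piece from its latched jig and lay it on its caul

TASK

The dark board in the planing jig is finished. Lift the jig's draw-latch lever up past centre until its hook drops free of the catch pin, slide the board endways along the bed until an end sticks out past the end of the jig so that it can be gripped, and lay it flat along the longer, flatter maple caul, centred on it and lined up with it. Do not drop the board on the bench, and leave the pine caul, the sanding block and the glue bottle where they stand.

Things in the scene. Friction and masses are not known exactly. Their poses are not given: they have to be found in the camera images.
- jig: Planing jig, a T-shaped pale maple base fixed to the bench; origin on the bench under the middle of its bed. +x points roughly away from the robot, +y to the robot's left. Base under the bed: x -58 to +60, y -100 to +100 mm; a tongue (x -158 to -48, y -48 to +48 mm) carries the steel draw latch. All tops 24 mm above the bench
- bed_mid (a point): Middle of the bed's top, 24 mm above the bench. The bed is open at both ends (jig y -100 and +100). The board lies between two brown wooden strips 8 mm high, 20 mm wide, 200 mm long: the fixed near fence (jig x -47.5 to -27.5) and the moving far jaw (x +27.5 to +47.5 when clamped)
- lever_pivot (a point): Pivot of the latch lever, axis along jig y: jig x -122, y 0, z 48 mm. Fixed to the jig
- pin_place (a point): Where the catch pin stands when clamped: jig x -80, y 0, z 48 mm. Steel pin 8 mm thick along jig y, between two lugs (up to z 57 mm) on the draw bar that pulls the far jaw from under the bed; it moves with the jaw
- latch_lever (a joint): Draw-latch lever. 0 = closed, grip nearly level and pointing to jig -x; grows as the grip is lifted and swung over; 1.57 = upright, stop at 1.95, where it stays by its own weight. Over centre: a sprung hook (about 60 N) holds it shut; lifting takes 3 to 7 N at the grip up to about 0.8, then less. At about 1.35 the pull is gone and the hook falls off the pin by itself
- lever_grip (a point): Middle of the black grip of the lever, 82 mm from the pivot, at joint 0 4 mm above the pivot's height. The grip is 22 mm wide (jig y), 12 mm thick, 64 mm long (from 47 to 111 mm from the pivot), free at the sides and beyond the end of the base; can be pinched across its 22 mm width from above
- hook_tip (a point): Top of the upturned lip of the latch hook (6 mm steel rod), on the far side of the catch pin. Jig z about 53 mm when hooked; below 43 mm it is free under the pin. A free hook lies on the bar, tip at about 32 to 41 mm
- jaw (a joint): Far jaw, slides along jig +x. About 0 = clamped on the board; a spring pushes it back to 3 mm by itself when the hook is free, which leaves the board loose on the bed with 3 mm play
- board: Dark fingerboard piece, a plain rectangular plate 55 mm wide (x) by 150 mm long (y) by 9 mm thick, 0.08 kg. Origin at the centre of its underside. Lies on the jig bed, long side along jig y, top 1 mm above the strips, its ends 13 to 37 mm inside the ends of the bed; it tips off if more than half its length sticks out
- maple_caul: Maple caul, the longer and flatter of the two loose wooden bars: 32 mm wide (x), 170 mm long (y), 20 mm high. Origin at the centre of its underside. Loose on the bench to the left of the jig
- pine_caul: Pine caul, the other bar: 30 mm wide (x), 140 mm long (y), 24 mm high; origin at the centre of its underside. Bystander; it and the maple caul may stand in each other's place
- sanding_block: Sanding block 60 x 110 x 24 mm, origin at the centre of its underside. Bystander
- glue_bottle: Glue bottle 43 x 60 x 170 mm, upright, origin at the centre of its underside. Bystander

How it is judged:
By the outcome, as a careful person would: the job done as asked, in the order asked, and still so for the second after the job is handed in, with the robot touching nothing.
It also fails if it takes over 58 s, if anything falls off the work surface, if the arm or the gripper's body presses on something with over 40 N, if the wrist force passes 120 N, or if a joint passes its speed limit or range.

ROBOT

A 6-joint arm with a two-finger parallel gripper is mounted at the origin on a cart in front of the work surface, level with it; the furniture and walls round the work are solid. World frame = base frame: x ahead of the robot, y to its left, z up, the work surface at z = 0. Lengths are in m, angles in degrees, forces in N, time in s.
With the tool pointing down it reaches from about 0.3 to 0.75 m from the base axis. Payload 8.5 kg.
Tool frame: the origin (TCP) lies on the front face of the gripper's body, between the roots of the fingers; the fingertips stand 73 mm ahead of it and the grasp point (between the pads) lies 54 mm ahead of it (ctrl.grip_point_offset is the distance from the TCP to the grasp point, in m); z points along the fingers, y is the line along which they close (so a half turn about z gives the same grasp; the last joint's range is limited). The gripper opens to 85 mm and grips with 20 to 120 N. Pads are 22 mm wide; open, the fingers measure 114 mm over their backs; the gripper's body (76 mm by 85 mm) begins 54 mm behind the grasp point. The pads swing forward as they close: fully open they stand 13 mm farther back than shut.
Start: joints at [56.362, 21.807, 74.336, -0, 83.858, -12.336], TCP at [0.2, 0.512, 0.304] pointing down, gripper open.
Joint ranges: [-178.18, 178.18], [-50.72, 133.34], [12.68, 142.11], [-81.47, 261.47], [9.98, 163.14], [-165.26, 165.26]. Speed limits (degrees/s): [136.94, 136.94, 180, 180, 180, 180].

INTERFACE

Orientations are given as a 3x3 rotation matrix whose columns are the frame's x, y, z axes.
In Python, from plant import ctrl gives the robot as it stands.
- The arm moves only by the tool drive_tool, never from a script. Its argument "commands" is a list of rows, each an object with "travel": the shift along the tool's x, y, z in units of 40 mm (1.0 is 40 mm), a list of three; "roll": the turn about the tool's z in units of 10 degrees (1.0 is 10 degrees); "grip": the finger opening in mm, from 0 to 85.4. In form: [{"travel": [x, y, z], "roll": roll, "grip": grip}, ...]. A call has 1 to 8 rows; each row shifts and turns the commanded pose from where the row before left it, along the tool's axes as they then stand; what a row does not reach is not made up. A row lasts 1/8 s, in which the tool goes at most 62.5 mm and 10.7 degrees, less where a joint would pass 70% of its speed; a pose out of reach is approached as far as the arm can. A call is refused whole if a number of a shift passes 1 or a number of a turn 1, either way. A call with a gripper value outside its range is refused whole. The fingers move at their own pace and stop on an object; the grip force is fixed at half the most. Time passes only in rows, so rows that do not move let the fingers close. It gives the time, the measured TCP pose, the force, the opening and the grip force at its end, in the units of the state.
- ctrl.read_state(): the state, without advancing time (a new reading comes with each control period).
- ctrl.grab_frame(name): name is "side" or "top"; returns (picture, depth): 384x512x3 uint8, red, green, blue; 384x512 float32, m along the optical axis (not along the pixel's ray), 0 where there is no reading.
- ctrl.camera_model(name): a dict with "mtx" (3x3 intrinsics, pixels), "distortion" ([k1, k2, p1, p2, k3] as OpenCV has them; the pictures are not rectified), "R" (3x3) and "t" (3): a world point X has camera coordinates R X + t. Camera axes: x right, y down, z forward; pixel columns grow to the right and rows downward; lengths in m; the calibration is good to about 2 mm. A picture is of the moment at which its call begins. camera_model takes no time and is no camera call.
- ctrl.sign_off(): hands the job in; it is judged then, once.
Trained networks look in the newest picture that a camera, given by its name, has taken for a name from the list of things; names that differ only in an ending like _2 or _b are one class to them, and where a whole thing is asked for, a point or a joint stands for the part that bears it (a point fixed in the world has none). Each returns a list of dicts, best first, with "p" (0 to 1); they miss things now and then, are a little off and sometimes report something else, mostly with a low value. They report only what shows in the picture. A call takes as long as a camera call.
- ctrl.outline_of(camera, label): "pixels" (384x512 bool, what is visible of it).
- ctrl.landmark_of(camera, label): "at" ([x, y, z] in m, in world coordinates, good to about 4 mm: a listed point, or the origin of a listed thing).
The state is a dict: "time_s": time; "qpos": joint angles; "qd": joint speeds; "joint_torque": joint torques, N m; "position": TCP position; "eef_rot": TCP orientation; "wrist_force": force on the tool from outside, world axes, zero at the start; "torque": the same for the moment, N m; "finger_gap": opening from 0.0 (shut) to 1.0 (fully open); "grasp_force": force on a finger pad.
Only numpy, scipy, OpenCV 4.12 (cv2) and the standard library are available. Lean on these libraries where they do the work, as an engineer would, in place of code of your own. Each camera call takes 0.05 s, during which the arm holds its last target. There are 200 camera calls.

## Working session

There is one attempt and no reset: what is moved stays moved. The work goes in short steps, Python scripts to look and compute and a tool call to move; the robot and the scene stay as the last step left them, time stands still between calls to the robot, and variables do not carry over. Pictures are saved under pics/ and viewed, at most 10 in all, crops included, and the job is handed in when it is done.

Besides the shell and the picture viewer there is one more tool, called as name([rows], argument=value, ...), one row to a line, values as JSON. drive_tool: Moves the arm, as the interface text tells. Its arguments: {"type":"object","properties":{"commands":{"type":"array"}},"required":["commands"]}

```bash
mkdir -p pics; ls
cat > look.py <<'E'
import cv2, numpy as np
from plant import ctrl
def save(cam,name):
    im,d=ctrl.grab_frame(cam); cv2.imwrite(f'pics/{name}.png',im[:,:,::-1]); return im,d
def world(cam,d,mask):
    m=ctrl.camera_model(cam); v,u=np.nonzero(mask&(d>0))
    p=cv2.undistortPoints(np.c_[u,v].astype(float).reshape(-1,1,2),np.array(m['mtx']),np.array(m['distortion'])).reshape(-1,2)
    z=d[v,u]; c=np.c_[p*z[:,None],z]
    return (c-np.array(m['t']))@np.array(m['R'])
def rect(P,lo=.3,):
    zt=np.percentile(P[:,2],90); Q=P[abs(P[:,2]-np.median(P[P[:,2]>zt-.006,2]))<.004]
    (c,s,a)=cv2.minAreaRect((Q[:,:2]*1000).astype(np.float32))
    return np.round(c,1),np.round(s,1),round(a,1),round(np.median(Q[:,2])*1000,1)
E
python3 - <<'E'
from look import *
s=ctrl.read_state(); print(s['position'],s['eef_rot'],s['time_s'],ctrl.grip_point_offset)
for c in ('top','side'):
    im,d=save(c,c+'0'); m=ctrl.camera_model(c); print(c,-np.array(m['R']).T@m['t'])
    for n in ['jig','board','maple_caul','pine_caul','sanding_block','glue_bottle']:
        r=ctrl.landmark_of(c,n); print(n,[(np.round(x['at'],4).tolist(),round(x['p'],2)) for x in r[:2]])
        o=ctrl.outline_of(c,n)
        if o and o[0]['pixels'].sum()>30: print('   ',round(o[0]['p'],2),rect(world(c,d,o[0]['pixels'])))
    for n in ['bed_mid','lever_pivot','pin_place','lever_grip','hook_tip']:
        r=ctrl.landmark_of(c,n); print(n,[(np.round(x['at'],4).tolist(),round(x['p'],2)) for x in r[:2]])
print(ctrl.read_state()['time_s'])
a=np.hstack([cv2.imread('pics/top0.png'),cv2.imread('pics/side0.png')])
E
```

```text
pics
[0.19971532 0.51226226 0.30328679] [[-9.31678914e-01  3.63281864e-01 -8.29864631e-04]
 [ 3.63282675e-01  9.31678117e-01 -1.25916833e-03]
 [ 3.15733699e-04 -1.47461602e-03 -9.99998863e-01]] 0.0 0.0539
top [ 0.28511905 -0.01215756  1.4801889 ]
jig [([0.6401, -0.1271, -0.002], 0.78)]
    0.61 (array([ 488.5, -111.4]), array([ 34. , 155.4]), 88.7, np.float64(54.2))
board [([0.6381, -0.1135, 0.0279], 0.87)]
    0.76 (array([ 641.6, -115.1]), array([149.8,  56.7]), 83.8, np.float64(33.1))
maple_caul [([0.4892, 0.1476, 0.0033], 0.59)]
    0.74 (array([ 490.1, -111.6]), array([ 34., 152.]), 89.0, np.float64(53.9))
pine_caul [([0.6305, 0.2172, -0.0009], 0.9), ([0.5545, -0.1138, 0.0482], 0.29)]
    0.79 (array([636.2, 217.4]), array([ 30.6, 139.8]), 0.2, np.float64(25.2))
sanding_block [([0.4347, -0.3764, 0.0029], 0.71)]
    0.83 (array([ 433.2, -374.6]), array([ 58.3, 106.6]), 7.0, np.float64(24.0))
glue_bottle []
    0.75 (array([458.9, 379.3]), array([22.3, 24.3]), 63.7, np.float64(145.8))
bed_mid [([0.6428, -0.1257, 0.0213], 0.68)]
lever_pivot [([0.558, -0.1157, 0.0469], 0.62), ([0.51
[... 471 characters left out ...]
caul [([0.4922, 0.1515, 0.0014], 0.61)]
    0.59 (array([486.3, 141.5]), array([166.3,  32.4]), 84.5, np.float64(17.9))
pine_caul [([0.633, 0.2145, -0.0003], 0.68)]
    0.67 (array([630.5, 212. ]), array([ 32.2, 141. ]), 1.7, np.float64(22.0))
sanding_block []
    0.58 (array([ 431. , -377.5]), array([ 60.9, 110.2]), 7.3, np.float64(22.7))
glue_bottle [([0.4564, 0.3777, 0.0001], 0.67), ([0.6418, -0.119, 0.002], 0.59)]
    0.68 (array([455.5, 374. ]), array([19.2, 24.5]), 76.0, np.float64(142.2))
bed_mid [([0.6377, -0.1267, 0.0256], 0.57)]
lever_pivot [([0.5142, -0.1116, 0.0467], 0.67)]
pin_place [([0.5594, -0.117, 0.0485], 0.56)]
lever_grip [([0.4346, -0.1062, 0.0522], 0.52)]
hook_tip []
1.8
```

View pics/top0.png

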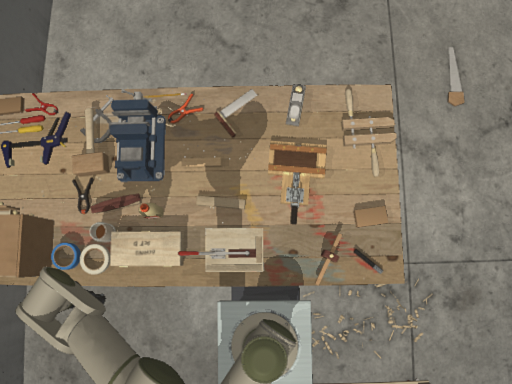

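View pics/side0.png

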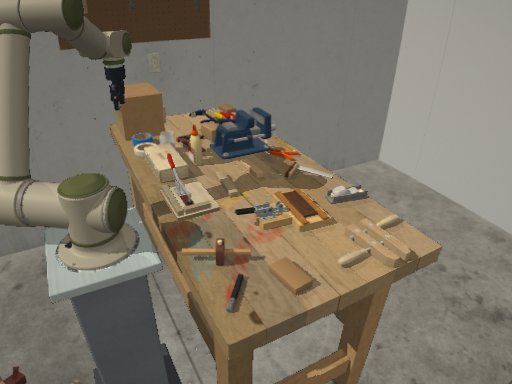

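The top view shows the jig with the dark board at about (298,158) and the black lever grip at (294,213). The two bars are at (222,200) (maple) and (202,162) (pine). The side view agrees. Next I refine the maple caul, lever grip, and board from depth in both views.

```bash
cat > m.py <<'E'
from look import *
def box(P,c,h): return P[(abs(P[:,0]-c[0])<h[0])&(abs(P[:,1]-c[1])<h[1])]
def frame(c):
    im,d=ctrl.grab_frame(c); P=world(c,d,d>0); C=im[d>0].astype(int); return P,C
def measure(c):
    P,C=frame(c)
    k=(C.max(1)<60)&(abs(P[:,0]-.435)<.07)&(abs(P[:,1]+.108)<.03)&(P[:,2]>.035); Q=P[k]
    r=cv2.minAreaRect((Q[:,:2]*1000).astype(np.float32)); print(c,'grip',np.round(r[0],1),np.round(r[1],1),round(r[2],1),np.round(np.percentile(Q[:,2],[10,50,90])*1000,1))
    for n,ctr,zz in (('maple',(.488,.145),(.012,.03)),('pine',(.633,.215),(.016,.034)),('sand',(.433,-.376),(.016,.034))):
        k=(abs(P[:,0]-ctr[0])<.06)&(abs(P[:,1]-ctr[1])<.11)&(P[:,2]>zz[0])&(P[:,2]<zz[1]);Q=P[k]
        r=cv2.minAreaRect((Q[:,:2]*1000).astype(np.float32)); print(n,np.round(r[0],1),np.round(r[1],1),round(r[2],1),'z',round(np.median(Q[:,2])*1000,1),'mean',np.round(Q.mean(0)*1000,1))
    b=ctrl.outline_of(c,'board')
    return P,C
if __name__=='__main__':
    for c in ('top','side'):
        P,C=measure(c)
        # bench height, board, jig base outline (z 18..45, jig footprint)
        Q=P[(abs(P[:,0]-.36)<.02)&(abs(P[:,1]+.2)<.03)]; print('bench',np.round(np.median(Q[:,2])*1000,1))
        k=(abs(P[:,0]-.645)<.08)&(abs(P[:,1]+.123)<.13)&(P[:,2]>.014)&(P[:,2]<.045)&(P[:,0]>.592);Q=P[k]
        r=cv2.minAreaRect((Q[:,:2]*1000).astype(np.float32)); print('bedbase',np.round(r[0],1),np.round(r[1],1),round(r[2],1))
        k=k&(C.sum(1)<200)&(C.max(1)<95);Q=P[k]
        r=cv2.minAreaRect((Q[:,:2]*1000).astype(np.float32)); print('dark',len(Q),np.round(r[0],1),np.round(r[1],1),round(r[2],1),round(np.median(Q[:,2])*1000,1))
        k=(abs(P[:,0]-.35)<.15)&(abs(P[:,1]-.1)<.12); i=np.argmax(np.where(k,P[:,2],-1)); print('clamp top',P[i].round(3))
        for n in ('lever_pivot','lever_grip','hook_tip','pin_place','bed_mid','board'):
            print(n,[(np.round(x['at'],4).tolist(),round(x['p'],2)) for x in ctrl.landmark_of(c,n)[:2]])
E
python3 m.py
```

```text
top grip [ 439.4 -105.1] [17.1 58.8] 87.0 [53.5 57.8 62.2]
maple [488.2 148.2] [170.7  40.4] 84.4 z 20.1 mean [491.7 147.6  20.1]
pine [636.1 217.1] [ 31.3 140.1] 1.4 z 24.0 mean [635.9 216.4  24. ]
sand [ 434.3 -376.6] [ 60.7 110. ] 7.0 z 23.4 mean [ 434.  -375.6   23.5]
bench -0.1
bedbase [ 643.3 -124.3] [201.8 117.6] 85.6
dark 304 [ 639.3 -115.9] [142.8  52.3] 84.9 33.1
clamp top [0.316 0.213 0.1  ]
lever_pivot [([0.5213, -0.112, 0.0518], 0.58)]
lever_grip [([0.4354, -0.107, 0.0534], 0.68)]
hook_tip [([0.5224, -0.1122, 0.0518], 0.37), ([0.4575, 0.3823, -0.0001], 0.15)]
pin_place []
bed_mid [([0.6393, -0.125, 0.0234], 0.71)]
board [([0.6426, -0.1158, 0.0269], 0.68)]
side grip [ 453.7 -112.4] [21.3 95.5] 81.5 [48.7 54.6 58. ]
maple [484.6 147.8] [175.2  40.4] 82.8 z 17.8 mean [485.6 136.1  17.7]
pine [629.8 214.4] [ 35.6 146.1] 0.3 z 21.8 mean [628.5 209.6  21.5]
sand [ 430.8 -377.8] [ 61.3 110.8] 7.7 z 22.6 mean [ 429.1 -382.4   22.4]
bench -2.1
bedbase [ 642.2 -125.5] [207.4 113. ] 85.8
dark 364 [ 636.2 -135.7] [184.7  62.2] 89.5 31.3
clamp top [0.309 0.218 0.097]
lever_pivot [([0.5137, -0.1105, 0.0492], 0.81)]
lever_grip [([0.4327, -0.104, 0.057], 0.57)]
hook_tip [([0.636, -0.1239, 0.0226], 0.52)]
pin_place [([0.5606, -0.1163, 0.0461], 0.96)]
bed_mid [([0.6382, -0.1241, 0.028], 0.75)]
board [([0.6434, -0.1142, 0.0228], 0.66)]
```

drive_tool([
  {"travel": [0,0,0],"roll": -0.8,"grip": 50},
  {"travel": [-0.5,-1,0],"roll": -0.81,"grip": 50},
  {"travel": [-0.5,-1,0],"roll": 0,"grip": 50},
  {"travel": [-0.5,-1,0],"roll": 0,"grip": 50},
  {"travel": [-0.5,-1,0],"roll": 0,"grip": 50},
  {"travel": [-0.5,-1,0],"roll": 0,"grip": 50},
  {"travel": [-0.5,-1,0],"roll": 0,"grip": 50},
  {"travel": [-0.5,-1,0],"roll": 0,"grip": 50},
])

```text
time_s: 3.6
position: [0.3081, 0.2177, 0.3041]
eef_rot: [[-0.996, 0.09, 0.001], [0.09, 0.996, 0.0], [-0.001, 0.0, -1.0]]
wrist_force: [0.1, -0.2, -0.7]
finger_gap: 0.586
grasp_force: 0.0
```

drive_tool([
  {"travel": [-0.5,-1,0],"roll": 0,"grip": 50},
  {"travel": [-0.5,-1,0],"roll": 0,"grip": 50},
  {"travel": [-0.5,-1,0],"roll": 0,"grip": 50},
  {"travel": [-0.5,-1,0.3],"roll": 0,"grip": 50},
  {"travel": [-0.5,-1,0.6],"roll": 0,"grip": 50},
  {"travel": [-0.5,-1,0.6],"roll": 0,"grip": 50},
  {"travel": [-0.3,-1,0.5],"roll": 0,"grip": 50},
  {"travel": [0,0,0],"roll": 0,"grip": 50},
])

```text
time_s: 4.6
position: [0.414, -0.0738, 0.2228]
eef_rot: [[-0.996, 0.094, -0.002], [0.094, 0.996, 0.001], [0.002, 0.001, -1.0]]
wrist_force: [-0.1, 0.9, 0.0]
finger_gap: 0.586
grasp_force: 0.0
```

drive_tool([
  {"travel": [-0.65,-0.76,0.5],"roll": 0,"grip": 50},
  {"travel": [0,0,0.9],"roll": 0,"grip": 50},
  {"travel": [0,0,0.8],"roll": 0,"grip": 50},
  {"travel": [0,0,0.5],"roll": 0,"grip": 50},
  {"travel": [0,0,0.37],"roll": 0,"grip": 50},
  {"travel": [0,0,0],"roll": 0,"grip": 50},
])

```text
time_s: 5.35
position: [0.4369, -0.1037, 0.1011]
eef_rot: [[-0.996, 0.09, -0.001], [0.09, 0.996, 0.001], [0.001, 0.001, -1.0]]
wrist_force: [-0.1, -0.2, -0.4]
finger_gap: 0.586
grasp_force: 0.0
```

Run:
```python
from look import *
im,d=ctrl.grab_frame('side'); c=cv2.resize(im[150:260,210:350],None,fx=4,fy=4,interpolation=3); cv2.imwrite('pics/a1.png',c[:,:,::-1])
```

```text
(no output)
```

View pics/a1.png

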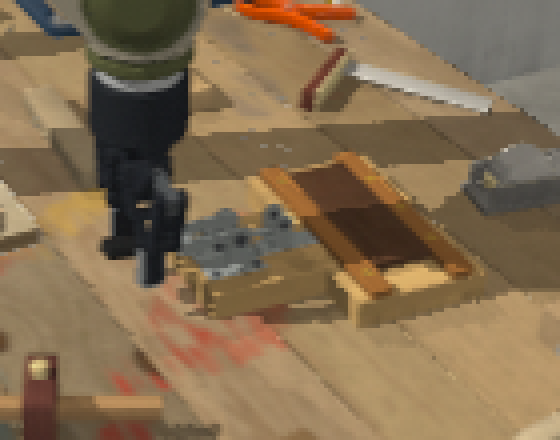

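The crop shows the fingers straddling the lever grip, whose free end shows at crop (115,245), and the latch plate behind at (220,240). I close on it now.

drive_tool([
  {"travel": [0,0,0],"roll": 0,"grip": 15},
  {"travel": [0,0,0],"roll": 0,"grip": 15},
  {"travel": [0,0,0],"roll": 0,"grip": 15},
  {"travel": [0,0,0],"roll": 0,"grip": 15},
])

```text
time_s: 5.9
position: [0.4373, -0.105, 0.1021]
eef_rot: [[-0.996, 0.091, 0.001], [0.09, 0.996, -0.002], [-0.002, -0.002, -1.0]]
wrist_force: [-2.4, -3.5, 5.5]
finger_gap: 0.246
grasp_force: 58.4
```

```bash
python3 -c "
import numpy as np
r=82;a0=np.arctan2(4,82)
th=np.r_[0,np.linspace(.25,1.85,8)]
f=th+a0
# jig x forward -> tool -x ; up -> tool -z
X=-r*np.cos(f);Z=r*np.sin(f)
print(th.round(2));print((-np.diff(X)/40).round(2));print((-np.diff(Z)/40).round(2))"
```

```text
[0.   0.25 0.48 0.71 0.94 1.16 1.39 1.62 1.85]
[-0.09 -0.19 -0.28 -0.36 -0.42 -0.45 -0.47 -0.46]
[-0.5  -0.43 -0.37 -0.3  -0.21 -0.11 -0.01  0.1 ]
```

drive_tool([
  {"travel": [-0.05,0,-0.25],"roll": 0,"grip": 15},
  {"travel": [-0.05,0,-0.25],"roll": 0,"grip": 15},
  {"travel": [-0.09,0,-0.22],"roll": 0,"grip": 15},
  {"travel": [-0.1,0,-0.21],"roll": 0,"grip": 15},
  {"travel": [-0.13,0,-0.19],"roll": 0,"grip": 15},
  {"travel": [-0.15,0,-0.18],"roll": 0,"grip": 15},
  {"travel": [0,0,0],"roll": 0,"grip": 15},
])

```text
time_s: 6.78
position: [0.4594, -0.1071, 0.1536]
eef_rot: [[-0.996, 0.09, -0.001], [0.09, 0.996, -0.001], [0.001, -0.001, -1.0]]
wrist_force: [-3.0, -4.8, 1.4]
finger_gap: 0.245
grasp_force: 62.8
```

drive_tool([
  {"travel": [-0.18,0,-0.15],"roll": 0,"grip": 15},
  {"travel": [-0.18,0,-0.15],"roll": 0,"grip": 15},
  {"travel": [-0.21,0,-0.11],"roll": 0,"grip": 15},
  {"travel": [-0.21,0,-0.1],"roll": 0,"grip": 15},
  {"travel": [-0.22,0,-0.06],"roll": 0,"grip": 15},
  {"travel": [-0.23,0,-0.05],"roll": 0,"grip": 15},
  {"travel": [0,0,0],"roll": 0,"grip": 15},
])

```text
time_s: 7.65
position: [0.5077, -0.1115, 0.1776]
eef_rot: [[-0.996, 0.09, -0.004], [0.09, 0.996, -0.001], [0.004, -0.001, -1.0]]
wrist_force: [-5.2, -6.9, -4.7]
finger_gap: 0.245
grasp_force: 64.3
```

drive_tool([
  {"travel": [-0.23,0,0],"roll": 0,"grip": 15},
  {"travel": [-0.24,0,0],"roll": 0,"grip": 15},
  {"travel": [-0.23,0,0.04],"roll": 0,"grip": 15},
  {"travel": [-0.23,0,0.06],"roll": 0,"grip": 15},
  {"travel": [-0.05,0,0.02],"roll": 0,"grip": 15},
  {"travel": [0,0,0],"roll": 0,"grip": 15},
])

```text
time_s: 8.4
position: [0.5463, -0.115, 0.1729]
eef_rot: [[-0.996, 0.09, -0.005], [0.09, 0.996, -0.001], [0.005, -0.001, -1.0]]
wrist_force: [-5.8, -6.4, -0.6]
finger_gap: 0.245
grasp_force: 61.5
```

Run:
```python
from look import *
im,d=ctrl.grab_frame('side'); c=cv2.resize(im[130:240,210:350],None,fx=4,fy=4,interpolation=3); cv2.imwrite('pics/a2.png',c[:,:,::-1])
for n in ('hook_tip','lever_grip','board'): print(n,[(np.round(x['at'],4).tolist(),round(x['p'],2)) for x in ctrl.landmark_of('side',n)[:2]])
```

```text
hook_tip [([0.4544, 0.3823, 0.0015], 0.62)]
lever_grip []
board [([0.6437, -0.1113, 0.0257], 0.9)]
```

View pics/a2.png

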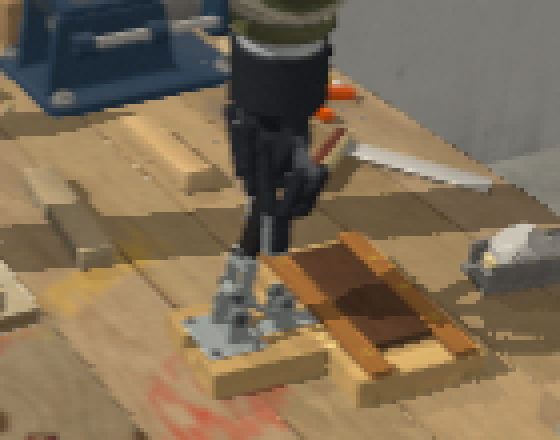

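The lever stands past upright in the fingers, with the grip at crop (265,180). I release it, rise clear, move to the right end of the board, and check the hook.

drive_tool([
  {"travel": [0,0,0],"roll": 0,"grip": 50},
  {"travel": [0,0,0],"roll": 0,"grip": 50},
  {"travel": [0,0,-0.4],"roll": 0,"grip": 50},
  {"travel": [0,0,-0.8],"roll": 0,"grip": 50},
  {"travel": [0,0,-0.8],"roll": 0,"grip": 50},
  {"travel": [-0.6,-0.6,0],"roll": 0,"grip": 0},
  {"travel": [-0.6,-0.6,0],"roll": 0,"grip": 0},
  {"travel": [-0.6,-0.6,0],"roll": 0,"grip": 0},
])

```text
time_s: 9.6
position: [0.6137, -0.1933, 0.2536]
eef_rot: [[-0.996, 0.09, 0.001], [0.09, 0.996, -0.0], [-0.001, -0.0, -1.0]]
wrist_force: [0.4, 0.1, -0.4]
finger_gap: 0.003
grasp_force: 0.0
```

drive_tool([
  {"travel": [-0.59,-0.53,0],"roll": 0,"grip": 0},
  {"travel": [0,0,0],"roll": 0,"grip": 0},
])

```text
time_s: 9.85
position: [0.6352, -0.2172, 0.2525]
eef_rot: [[-0.996, 0.092, 0.0], [0.092, 0.996, 0.0], [-0.0, 0.0, -1.0]]
wrist_force: [-0.8, 0.4, 0.1]
finger_gap: 0.001
grasp_force: 0.0
```

Run:
```python
from look import *
for c in ('top','side'):
    im,d=ctrl.grab_frame(c)
    for n in ('hook_tip','lever_grip','board','pin_place'): print(c,n,[(np.round(x['at'],4).tolist(),round(x['p'],2)) for x in ctrl.landmark_of(c,n)[:2]])
c=cv2.resize(im[150:260,220:360],None,fx=5,fy=5,interpolation=3); cv2.imwrite('pics/a3.png',c[:,:,::-1])
```

```text
top hook_tip [([0.5578, -0.1141, 0.0449], 0.6), ([0.6398, -0.1246, 0.0034], 0.37)]
top lever_grip []
top board [([0.6399, -0.1123, 0.0244], 0.97)]
top pin_place [([0.5598, -0.1148, 0.0472], 0.58)]
side hook_tip [([0.6424, -0.1138, 0.023], 0.51)]
side lever_grip [([0.5337, -0.1154, 0.1289], 0.53)]
side board [([0.6433, -0.1153, 0.0226], 0.58)]
side pin_place [([0.5598, -0.1174, 0.048], 0.84)]
```

View pics/a3.png

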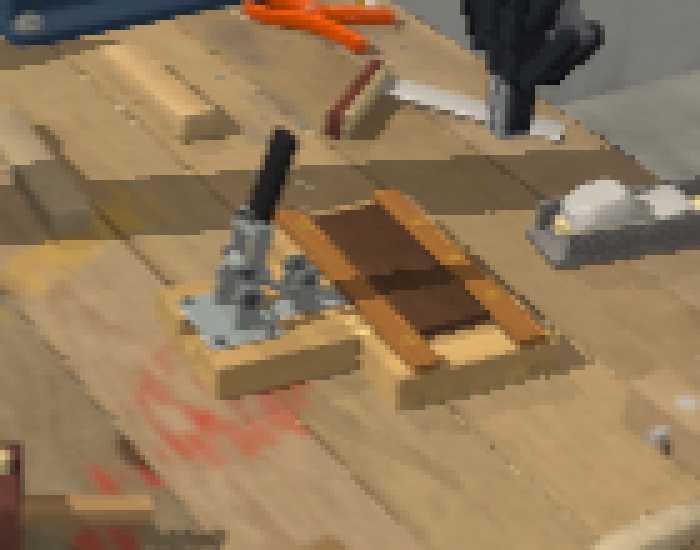

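The lever stays over, leaning towards the board with its grip at crop (275,175), and the gap at the board's right end is visible at (480,345). I lower the closed fingers into that gap and push.

drive_tool([
  {"travel": [0,0,1],"roll": 0,"grip": 0},
  {"travel": [0,0,1],"roll": 0,"grip": 0},
  {"travel": [0,0,1],"roll": 0,"grip": 0},
  {"travel": [0,0,0.5],"roll": 0,"grip": 0},
  {"travel": [0,0,0.3],"roll": 0,"grip": 0},
  {"travel": [0,0,0],"roll": 0,"grip": 0},
])

```text
time_s: 11.1
position: [0.6345, -0.216, 0.1009]
eef_rot: [[-0.996, 0.091, -0.001], [0.091, 0.996, 0.0], [0.001, 0.0, -1.0]]
wrist_force: [-0.1, 0.2, 0.1]
finger_gap: 0.001
grasp_force: 0.0
```

drive_tool([
  {"travel": [0,0.15,0],"roll": 0,"grip": 0},
  {"travel": [0,0.15,0],"roll": 0,"grip": 0},
  {"travel": [0,0.15,0],"roll": 0,"grip": 0},
  {"travel": [0,0.15,0],"roll": 0,"grip": 0},
  {"travel": [0,0,0],"roll": 0,"grip": 0},
])

```text
time_s: 11.72
position: [0.6368, -0.1915, 0.1012]
eef_rot: [[-0.996, 0.09, 0.0], [0.09, 0.996, 0.0], [-0.0, 0.0, -1.0]]
wrist_force: [0.4, 0.4, 0.6]
finger_gap: -0.001
grasp_force: 0.0
```

```bash
cat > b.py <<'E'
from look import *
for c in ('top','side'):
    im,d=ctrl.grab_frame(c); o=ctrl.outline_of(c,'board')
    if o:
        P=world(c,d,o[0]['pixels']); print(c,round(o[0]['p'],2),rect(P), end=' ')
        O=np.array([.641,-.1247]);x=np.array([.9959,-.0906]);y=np.array([.0906,.9959])
        q=(P[:,:2]-O); print('jig x',np.percentile(q@x*1e3,[2,98]).round(1),'y',np.percentile(q@y*1e3,[1,99]).round(1))
    print([(np.round(x['at'],4).tolist(),round(x['p'],2)) for x in ctrl.landmark_of(c,'board')[:1]])
E
python3 b.py
```

```text
top 0.82 (array([644.4, -74.6]), array([81. , 54.9]), 84.5, np.float64(33.5)) jig x [-85.   26.7] y [12.7 89.6]
[([0.6407, -0.1118, 0.0306], 0.84)]
side 0.19 (array([455. , 376.1]), array([16.2, 24.2]), 68.2, np.float64(142.0)) jig x [-251.9 -140.1] y [451.5 895.7]
[([0.6427, -0.1079, 0.0216], 0.88)]
```

drive_tool([
  {"travel": [0,0.2,0],"roll": 0,"grip": 0},
  {"travel": [0,0.2,0],"roll": 0,"grip": 0},
  {"travel": [0,0.2,0],"roll": 0,"grip": 0},
  {"travel": [0,0.2,0],"roll": 0,"grip": 0},
  {"travel": [0,0,0],"roll": 0,"grip": 0},
])

```text
time_s: 12.65
position: [0.6397, -0.1594, 0.1012]
eef_rot: [[-0.996, 0.09, -0.0], [0.09, 0.996, 0.0], [0.0, 0.0, -1.0]]
wrist_force: [0.1, 0.1, -0.1]
finger_gap: -0.0
grasp_force: 0.0
```

```bash
python3 b.py
```

```text
top 0.71 (array([647.9, -39.5]), array([74. , 57.1]), 82.0, np.float64(34.0)) jig x [-29.3  25.4] y [ 50.8 122.5]
[([0.6451, -0.0782, 0.0293], 0.81)]
side 0.84 (array([636.7, -76.3]), array([156.2,  57.8]), 82.4, np.float64(31.3)) jig x [-33.5  28.8] y [-28.6 174.4]
[([0.6475, -0.0728, 0.0268], 0.74)]
```

drive_tool([
  {"travel": [0,0.2,0],"roll": 0,"grip": 0},
  {"travel": [0,0.2,0],"roll": 0,"grip": 0},
  {"travel": [0,0.2,0],"roll": 0,"grip": 0},
  {"travel": [0,0.15,0],"roll": 0,"grip": 0},
  {"travel": [0,0.08,0],"roll": 0,"grip": 0},
  {"travel": [0,0,0],"roll": 0,"grip": 0},
  {"travel": [0,-0.2,0],"roll": 0,"grip": 0},
])

```text
time_s: 13.82
position: [0.6418, -0.1351, 0.1011]
eef_rot: [[-0.996, 0.09, -0.0], [0.09, 0.996, 0.0], [0.0, 0.0, -1.0]]
wrist_force: [0.2, 0.9, 0.1]
finger_gap: -0.002
grasp_force: 0.0
```

drive_tool([
  {"travel": [0,-0.3,-0.2],"roll": 0,"grip": 0},
  {"travel": [0,0,-1],"roll": 0,"grip": 0},
  {"travel": [0,0,-1],"roll": 1,"grip": 85},
  {"travel": [0,0,-1],"roll": 1,"grip": 85},
  {"travel": [0,0,0],"roll": 1,"grip": 85},
  {"travel": [0,0,0],"roll": 1,"grip": 85},
  {"travel": [0,0,0],"roll": 1,"grip": 85},
  {"travel": [0,0,0],"roll": 1,"grip": 85},
])

```text
time_s: 14.82
position: [0.6406, -0.1482, 0.2298]
eef_rot: [[-0.413, 0.911, 0.001], [0.911, 0.413, -0.0], [-0.001, 0.0, -1.0]]
wrist_force: [0.1, 0.4, 0.4]
finger_gap: 0.992
grasp_force: 0.0
```

```bash
python3 b.py; python3 -c "
from plant import ctrl;s=ctrl.read_state();print(s['qpos'])"
```

```text
top 0.59 (array([650.8, -10. ]), array([80.4, 56. ]), 87.3, np.float64(33.6)) jig x [-27.3  24.9] y [ 75.9 154.5]
[([0.6463, -0.0421, 0.0275], 0.95)]
side 0.69 (array([642.3, -50.7]), array([142.6,  50.2]), 86.3, np.float64(31.5)) jig x [-28.8  18.1] y [  3.  141.6]
[([0.6489, -0.0412, 0.0217], 0.64)]
[-2.32583132e+01  3.57940442e+01  6.23299517e+01 -2.79369330e-03
  8.18648446e+01 -4.81904235e+01]
```

drive_tool([
  {"travel": [0,0,0],"roll": 1,"grip": 85},
  {"travel": [0,0,0],"roll": 1,"grip": 85},
  {"travel": [0,0,0],"roll": 0.96,"grip": 85},
  {"travel": [1,0,0],"roll": 0,"grip": 85},
  {"travel": [1,0,0],"roll": 0,"grip": 85},
  {"travel": [1,0,0],"roll": 0,"grip": 85},
  {"travel": [0.79,-0.04,0],"roll": 0,"grip": 85},
  {"travel": [0,0,0],"roll": 0,"grip": 85},
])

```text
time_s: 16.12
position: [0.6518, 0.006, 0.2293]
eef_rot: [[0.079, 0.997, 0.0], [0.997, -0.079, 0.0], [0.0, 0.0, -1.0]]
wrist_force: [-0.7, -0.6, -0.1]
finger_gap: 0.993
grasp_force: 0.0
```

drive_tool([
  {"travel": [-0.1,0.03,1],"roll": 0.05,"grip": 85},
  {"travel": [0,0,1],"roll": 0,"grip": 85},
  {"travel": [0,0,0.6],"roll": 0,"grip": 85},
  {"travel": [0,0,0],"roll": 0,"grip": 85},
])

```text
time_s: 16.62
position: [0.6522, -0.001, 0.1235]
eef_rot: [[0.092, 0.996, -0.004], [0.996, -0.092, 0.0], [0.0, -0.004, -1.0]]
wrist_force: [-0.1, 0.7, 0.0]
finger_gap: 0.998
grasp_force: 0.0
```

```bash
python3 - <<'E'
from look import *
im,d=ctrl.grab_frame('side'); c=cv2.resize(im[140:250,210:350],None,fx=5,fy=5,interpolation=3); cv2.imwrite('pics/a4.png',c[:,:,::-1])
E
python3 b.py
```

```text
top 0.85 (array([643. , -88.5]), array([60.3, 56.1]), 82.2, np.float64(33.7)) jig x [-27.3  28.5] y [ 3.1 66.2]
[([0.6484, -0.0444, 0.0261], 0.77)]
side 0.68 (array([640.1, -48. ]), array([150.6,  63.6]), 88.0, np.float64(31.2)) jig x [-36.7  53.8] y [ -8.7 216.9]
[([0.6518, -0.0458, 0.0242], 0.57)]
```

View pics/a4.png

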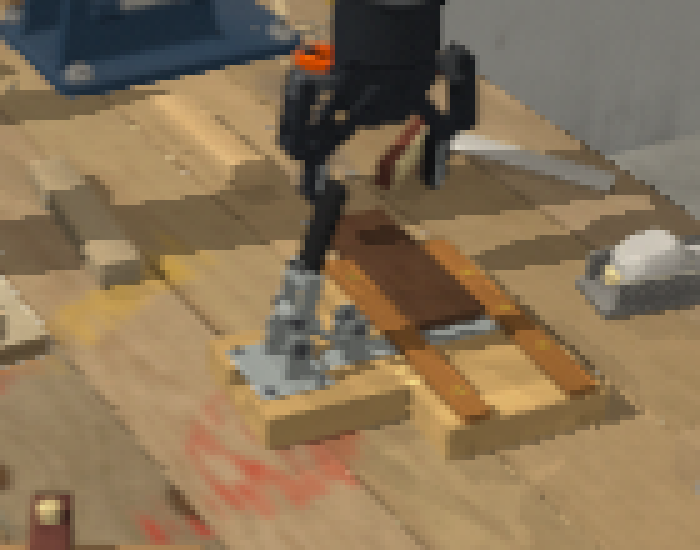

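The crop shows the board's left end out past the bed at (375,220), under the open fingers at (330,180) and (435,165). The draw bar shows at the board's right end (465,328). I descend and grip.

drive_tool([
  {"travel": [0,0,0.6],"roll": 0,"grip": 85},
  {"travel": [0,0,0.51],"roll": 0,"grip": 85},
  {"travel": [0,0,0],"roll": 0,"grip": 45},
  {"travel": [0,0,0],"roll": 0,"grip": 45},
  {"travel": [0,0,0],"roll": 0,"grip": 45},
  {"travel": [0,0,0],"roll": 0,"grip": 45},
])

```text
time_s: 17.73
position: [0.6531, -0.0, 0.0819]
eef_rot: [[0.092, 0.996, 0.002], [0.996, -0.092, -0.0], [-0.0, 0.002, -1.0]]
wrist_force: [-1.3, 0.7, 6.0]
finger_gap: 0.63
grasp_force: 62.8
```

drive_tool([
  {"travel": [0,0,-0.2],"roll": 0,"grip": 45},
  {"travel": [0,0,-0.4],"roll": 0,"grip": 45},
  {"travel": [0,0,-0.5],"roll": 0,"grip": 45},
  {"travel": [0,0,-0.5],"roll": 0,"grip": 45},
  {"travel": [0,0,-0.4],"roll": 0,"grip": 45},
  {"travel": [0,0,0],"roll": 0,"grip": 45},
])

```text
time_s: 18.48
position: [0.6531, -0.0, 0.1623]
eef_rot: [[0.092, 0.996, 0.003], [0.996, -0.092, -0.0], [-0.0, 0.003, -1.0]]
wrist_force: [0.2, -1.1, -1.3]
finger_gap: 0.626
grasp_force: 63.2
```

```bash
cat > c.py <<'E'
from look import *
s=ctrl.read_state(); T=np.array(s['position']); print(T.round(4),s['time_s'])
for c in ('top','side'):
    im,d=ctrl.grab_frame(c); o=ctrl.outline_of(c,'board')
    for k in o[:1]:
        P=world(c,d,k['pixels']); P=P[np.linalg.norm(P[:,:2]-T[:2],axis=1)<.16]
        print(c,round(k['p'],2),rect(P)); q=P[:,:2]-T[:2]
        q=q[abs(P[:,2]-np.median(P[:,2]))<.008]
        print('   rel along y',np.percentile(q@[.0906,.9959]*1e3,[1,99]).round(1),'x',np.percentile(q@[.9959,-.0906]*1e3,[1,99]).round(1))
        # tilt: plane fit
        A=np.c_[P[:,:2]-P[:,:2].mean(0),np.ones(len(P))]; print('   slope',np.linalg.lstsq(A,P[:,2],rcond=None)[0].round(3))
    print([(np.round(x['at'],4).tolist(),round(x['p'],2)) for x in ctrl.landmark_of(c,'board')[:1]])
E
python3 c.py
python3 - <<'E'
from look import *
im,d=ctrl.grab_frame('side'); c=cv2.resize(im[130:250,200:350],None,fx=5,fy=5,interpolation=3); cv2.imwrite('pics/a5.png',c[:,:,::-1])
P=world('side',d,d>0)
E
```

```text
[ 0.6531 -0.      0.1623] 18.475
top 0.64 (array([644., -87.]), array([66.1, 56.5]), 83.4, np.float64(112.9))
   rel along y [-119.7  -56.2] x [-28.6  27.2]
   slope [-1.008  0.328  0.113]
[([0.6481, -0.043, 0.1058], 0.76)]
side 0.78 (array([642.6, -47.1]), array([152.5,  58.4]), 81.1, np.float64(108.9))
   rel along y [-122.9   24.4] x [-34.1  22.6]
   slope [-0.291 -0.052  0.107]
[([0.6507, -0.0462, 0.098], 0.67)]
```

View pics/a5.png

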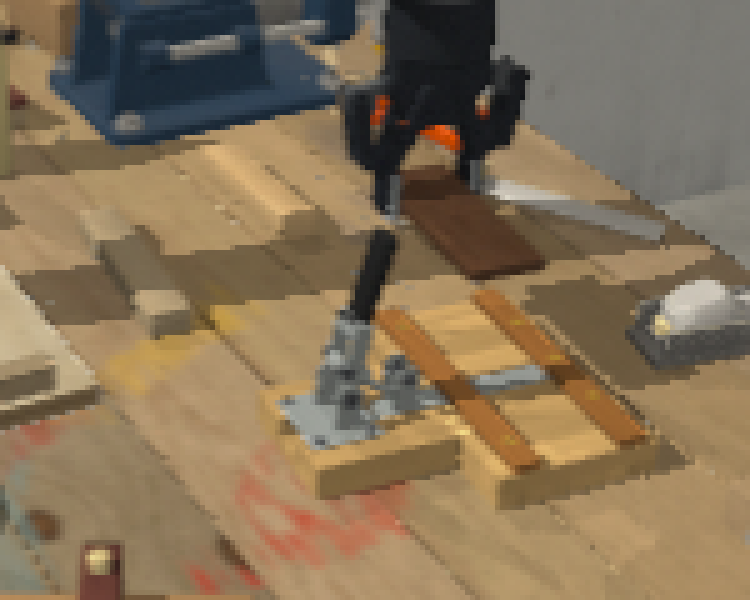

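The crop shows the board level in the fingers at (470,225), with the jig empty, its lever over, and the hook lying on the bar. The near, greyer bar at (135,275) is the maple caul (170 x 32 x 20 mm by measurement). I measure it more tightly.

```bash
cat > q.py <<'E'
from m import *
for c,off in (('top',0),('side',-.0021)):
  acc=[]
  for i in range(3):
    P,C=frame(c)
    Q=P[(abs(P[:,0]-.49)<.05)&(abs(P[:,1]-.147)<.11)&(abs(P[:,2]-off-.020)<.003)]
    r=cv2.minAreaRect((Q[:,:2]*1000).astype(np.float32)); a=np.deg2rad(84.6)
    y=np.array([np.cos(a),np.sin(a)]); x=np.array([y[1],-y[0]]); X=Q[:,:2]@x*1e3; Y=Q[:,:2]@y*1e3
    px,py=np.percentile(X,[2,98]),np.percentile(Y,[1,99]); e=(px.mean()*x+py.mean()*y)
    # axis direction by binned medians
    b=[(t,np.median(X[abs(Y-t)<12])) for t in np.linspace(py[0]+15,py[1]-15,8)]
    acc.append([*r[0],*r[1],r[2],*e,np.ptp(px),np.ptp(py),84.6-np.rad2deg(np.polyfit(*zip(*b),1)[0]),Q[:,2].mean()*1e3])
  print(c,np.mean(acc,0).round(1))
  for n in ('maple_caul','pine_caul'): print(n,[(np.round(x['at'],4).tolist(),round(x['p'],2)) for x in ctrl.landmark_of(c,n)[:2]])
E
python3 q.py
```

```text
top [504.4 187.   85.1  15.4  83.9 504.4 186.7  15.2  82.9  78.3  20. ]
maple_caul [([0.4891, 0.1461, -0.0008], 0.4)]
pine_caul [([0.633, 0.2145, -0.005], 0.67)]
side [484.4 145.7 174.1  40.1  83.7 487.  143.2  30.9 166.8  83.7  18.1]
maple_caul [([0.4911, 0.1512, -0.0006], 0.82), ([0.563, -0.1149, 0.0482], 0.41)]
pine_caul [([0.6338, 0.2137, -0.0028], 0.71)]
```

drive_tool([
  {"travel": [0.8,0,0],"roll": 0.05,"grip": 45},
  {"travel": [0.8,-0.7,0],"roll": 0,"grip": 45},
  {"travel": [0.7,-0.8,0],"roll": 0,"grip": 45},
  {"travel": [0.7,-0.8,0],"roll": 0,"grip": 45},
  {"travel": [0.7,-0.8,0],"roll": 0,"grip": 45},
  {"travel": [0.5,-0.8,0],"roll": 0,"grip": 45},
  {"travel": [0.22,-0.49,0],"roll": 0,"grip": 45},
  {"travel": [0,0,0],"roll": 0,"grip": 45},
])

```text
time_s: 20.32
position: [0.4948, 0.1944, 0.161]
eef_rot: [[0.099, 0.995, -0.0], [0.995, -0.099, 0.0], [0.0, -0.0, -1.0]]
wrist_force: [1.4, -0.5, -0.4]
finger_gap: 0.626
grasp_force: 63.2
```

```bash
python3 c.py; python3 q.py
```

```text
[0.4948 0.1944 0.161 ] 20.325
top 0.59 (array([486.9, 115.7]), array([82.8, 55. ]), 83.3, np.float64(111.6))
   rel along y [-119.9  -39.6] x [-27.9  26.5]
   slope [-0.061  0.033  0.111]
[([0.4923, 0.149, 0.1057], 0.94)]
side 0.77 (array([489.6, 144.7]), array([152.8,  53.8]), 82.2, np.float64(110.1))
   rel along y [-124.    22.5] x [-28.6  26.8]
   slope [-0.115  0.002  0.109]
[([0.491, 0.1507, 0.0995], 0.78)]
top [485.   71.7  17.3  30.9  85.6 485.7  71.4  29.5  17.   83.   20. ]
maple_caul []
pine_caul [([0.6327, 0.2175, -0.0017], 0.82)]
side [485.4 145.  171.6  37.7  83.1 487.  144.1  31.2 168.1  83.6  18.1]
maple_caul [([0.4911, 0.1516, 0.0013], 0.79)]
pine_caul [([0.6348, 0.2143, -0.0012], 0.64)]
```

drive_tool([
  {"travel": [-0.03,0.01,0.7],"roll": 0.02,"grip": 45},
  {"travel": [0,0,0.6],"roll": 0,"grip": 45},
  {"travel": [0,0,0.4],"roll": 0,"grip": 45},
  {"travel": [0,0,0.2],"roll": 0,"grip": 45},
  {"travel": [0,0,0.06],"roll": 0,"grip": 45},
  {"travel": [0,0,0],"roll": 0,"grip": 45},
])

```text
time_s: 21.88
position: [0.4961, 0.1925, 0.0827]
eef_rot: [[0.105, 0.995, 0.001], [0.995, -0.105, 0.0], [0.0, 0.001, -1.0]]
wrist_force: [-0.9, -0.9, -1.4]
finger_gap: 0.625
grasp_force: 63.3
```

Run:
```python
from look import *
print(ctrl.read_state()['position'],ctrl.read_state()['wrist_force'])
im,d=ctrl.grab_frame('side'); c=cv2.resize(im[120:220,180:300],None,fx=6,fy=6,interpolation=3); cv2.imwrite('pics/a6.png',c[:,:,::-1])
```

```text
[0.49609993 0.19249719 0.08271669] [-0.89958209 -0.87763539 -1.4259985 ]
```

View pics/a6.png

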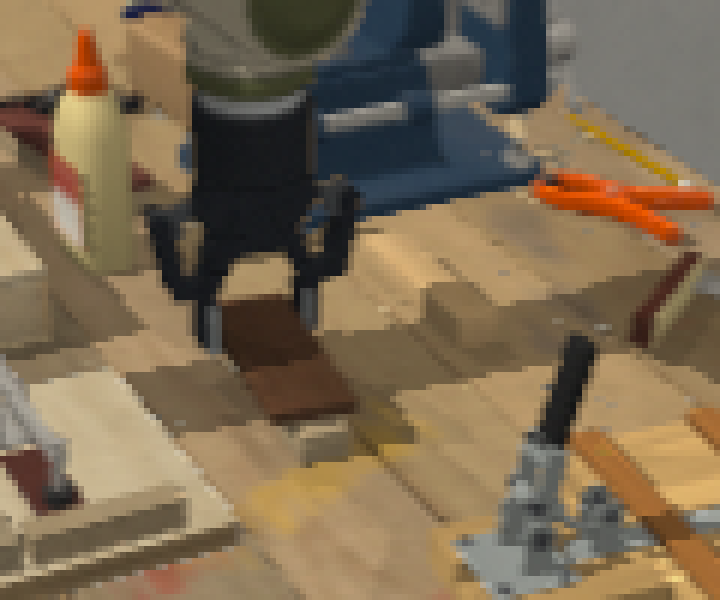

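The board sits just above the maple caul, with the caul's end showing centrally under the board's end at crop (320,430). I lower the last few mm.

drive_tool([
  {"travel": [0,0,0.06],"roll": 0,"grip": 45},
  {"travel": [0,0,0.05],"roll": 0,"grip": 45},
  {"travel": [0,0,0],"roll": 0,"grip": 45},
])

```text
time_s: 22.3
position: [0.496, 0.1925, 0.0781]
eef_rot: [[0.105, 0.995, 0.0], [0.995, -0.105, 0.0], [0.0, 0.0, -1.0]]
wrist_force: [-1.4, -0.5, 0.7]
finger_gap: 0.628
grasp_force: 63.5
```

drive_tool([
  {"travel": [0,0,0.02],"roll": 0,"grip": 45},
  {"travel": [0,0,0],"roll": 0,"grip": 45},
])

```text
time_s: 22.55
position: [0.4959, 0.1925, 0.0781]
eef_rot: [[0.104, 0.995, 0.001], [0.995, -0.104, 0.0], [0.0, 0.001, -1.0]]
wrist_force: [-2.7, -1.2, 10.8]
finger_gap: 0.628
grasp_force: 64.5
```

drive_tool([
  {"travel": [0,0,-0.015],"roll": 0,"grip": 45},
  {"travel": [0,0,0],"roll": 0,"grip": 60},
  {"travel": [0,0,0],"roll": 0,"grip": 80},
  {"travel": [0,0,0],"roll": 0,"grip": 80},
  {"travel": [0,0,0],"roll": 0,"grip": 80},
])

```text
time_s: 23.18
position: [0.4959, 0.1924, 0.0776]
eef_rot: [[0.105, 0.995, -0.0], [0.995, -0.105, 0.0], [0.0, -0.0, -1.0]]
wrist_force: [-0.3, -0.7, 0.1]
finger_gap: 0.937
grasp_force: 0.0
```

drive_tool([
  {"travel": [0,0,-0.3],"roll": 0,"grip": 80},
  {"travel": [0,0,-0.8],"roll": 0,"grip": 80},
  {"travel": [0,0,-1],"roll": 0,"grip": 80},
  {"travel": [0,0,-1],"roll": 0,"grip": 80},
  {"travel": [0,0,-1],"roll": 0,"grip": 80},
  {"travel": [1,0,-1],"roll": 0,"grip": 80},
  {"travel": [1,0,0],"roll": 0,"grip": 80},
])

```text
time_s: 24.05
position: [0.5048, 0.2729, 0.2862]
eef_rot: [[0.106, 0.994, 0.007], [0.994, -0.106, 0.002], [0.003, 0.007, -1.0]]
wrist_force: [0.7, -0.9, -1.0]
finger_gap: 0.937
grasp_force: 0.0
```

drive_tool([
  {"travel": [1,-0.8,0],"roll": 0,"grip": 80},
  {"travel": [1,-0.8,0],"roll": 0,"grip": 80},
  {"travel": [1,-0.8,0],"roll": 0,"grip": 80},
  {"travel": [1,-0.8,0],"roll": 0,"grip": 80},
  {"travel": [0,0,0],"roll": 0,"grip": 80},
])

```text
time_s: 24.68
position: [0.3914, 0.4467, 0.2825]
eef_rot: [[0.1, 0.995, 0.0], [0.995, -0.1, 0.001], [0.001, 0.0, -1.0]]
wrist_force: [0.5, 0.8, -0.7]
finger_gap: 0.94
grasp_force: 0.0
```

Run:
```python
from m import *
s=ctrl.read_state();print(s['position'],s['time_s'])
out=[]
for c in ('top','side'):
    im,d=ctrl.grab_frame(c); P=world(c,d,d>0)
    k=(abs(P[:,0]-.49)<.06)&(abs(P[:,1]-.147)<.11)
    Q=P[k&(P[:,2]>.0245)&(P[:,2]<.04)]
    r=cv2.minAreaRect((Q[:,:2]*1000).astype(np.float32)); print(c,'board',np.round(r[0],1),np.round(r[1],1),round(r[2],1),'z',np.median(Q[:,2]).round(4))
    A=np.c_[Q[:,:2]-Q[:,:2].mean(0),np.ones(len(Q))]; print('   slope',np.linalg.lstsq(A,Q[:,2],rcond=None)[0].round(3))
    Q=P[k&(P[:,2]>.014)&(P[:,2]<.0225)]; Y=Q[:,1]
    for n,m in (('lo',Y<.09),('hi',Y>.205)):
        if m.sum()>3: print('  caul',n,m.sum(),Q[m].mean(0).round(4),Y[m].min().round(4),Y[m].max().round(4))
    for n in ('board','maple_caul','pine_caul','sanding_block','glue_bottle','hook_tip','lever_grip'): print(n,[(np.round(x['at'],4).tolist(),round(x['p'],2)) for x in ctrl.landmark_of(c,n)[:1]])
    v=(150,110,170,130) if c=='top' else (120,180,100,120)
    y0,x0=(125,165) if c=='top' else (120,180)
    out.append(cv2.resize(im[y0:y0+100,x0:x0+100],(400,400),interpolation=cv2.INTER_CUBIC))
cv2.imwrite('pics/a7.png',np.hstack(out)[:,:,::-1])
```

```text
[0.39141559 0.44666103 0.28248615] 24.675
top board [492.1 148.5] [157.9  55.8] 82.7 z 0.0294
   slope [-0.008  0.001  0.03 ]
  caul lo 22 [0.4845 0.0683 0.0191] 0.0637 0.081
  caul hi 22 [0.4977 0.2256 0.0193] 0.2071 0.2324
board [([0.4875, 0.1474, 0.0227], 0.6)]
maple_caul []
pine_caul [([0.6332, 0.2161, -0.0004], 0.94)]
sanding_block [([0.4367, -0.3804, 0.0036], 0.59)]
glue_bottle [([0.452, 0.382, 0.0003], 0.62)]
hook_tip []
lever_grip [([0.5364, -0.1143, 0.1287], 0.42)]
side board [487.4 142.8] [152.6  54.5] 81.1 z 0.0272
   slope [-0.002 -0.     0.027]
  caul lo 38 [0.4775 0.0688 0.0188] 0.0605 0.0774
board [([0.4903, 0.1465, 0.0166], 0.6)]
maple_caul [([0.4929, 0.1505, -0.0012], 0.46)]
pine_caul [([0.6339, 0.2143, -0.004], 0.74)]
sanding_block [([0.4286, -0.3756, -0.0009], 0.59)]
glue_bottle [([0.4556, 0.3815, -0.0039], 0.94)]
hook_tip []
lever_grip [([0.5357, -0.1125, 0.1282], 0.74)]
```

View pics/a7.png

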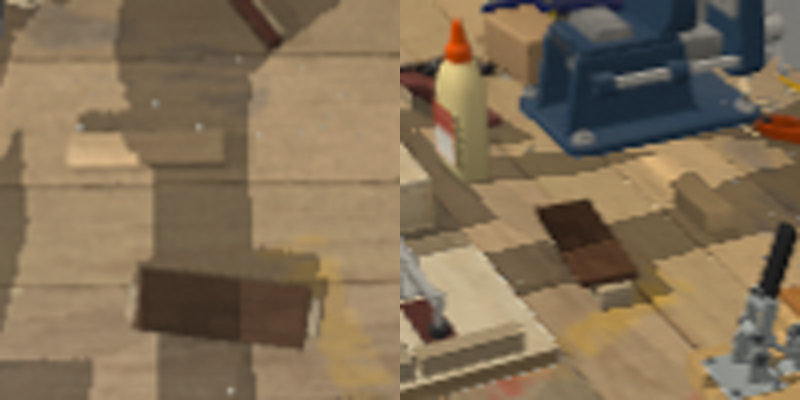

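The final views show the board flat on the maple caul. The caul's ends show about equally past both board ends (top crop (133,300) and (315,320)). The centres agree within about 1 mm, and the bystanders are where they were.

```bash
python3 -c "
from plant import ctrl;print(ctrl.sign_off())"
```

```text
the job is handed in; nothing more can be done
None
```

The job is handed in at about 25 s of the 58 s limit: the latch lever is over, the board lies flat on the maple caul within about 1 mm of centre, and the pine caul, sanding block and glue bottle stayed put; I never saw the hook off the pin directly, but the board slid freely afterwards.

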